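Open the pressure cap of the spray tank

ROBOT

A 6-joint arm with a two-finger parallel gripper is mounted at the origin on a cart in front of the work surface, level with it; the furniture and walls round the work are solid. World frame = base frame: x ahead of the robot, y to its left, z up, the work surface at z = 0. Lengths are in m, angles in degrees, forces in N, time in s.
With the tool pointing down it reaches from about 0.35 to 0.875 m from the base axis. Payload 4.2 kg.
Tool frame: the origin (TCP) lies midway between the tips of the shut fingers; the grasp point (between the pads) lies 19 mm behind it; z points along the fingers, y is the line along which they close (so a half turn about z gives the same grasp; the last joint's range is limited). The gripper opens to 85 mm and grips with 20 to 120 N. Pads are 22 mm wide; open, the fingers measure 114 mm over their backs; the gripper's body (76 mm by 85 mm) begins 54 mm behind the grasp point. The pads swing forward as they close: fully open they stand 13 mm farther back than shut.
Start: joints at [-54.97, 22.042, 0.453, 0, -68.411, -14.817], TCP at [0.216, -0.586, 0.231] pointing down, gripper open.
Joint ranges: [-179.83, 179.83], [-69.29, 118.12], [-61.27, 80.66], [-181.25, 117.63], [-171.15, -9.14], [-177.46, 177.46]. Speed limits (degrees/s): [159.86, 159.86, 180, 180, 180, 180].

INTERFACE

Orientations are given as [roll, pitch, yaw] about the fixed x, y, z axes, in that order (R = Rz(yaw) Ry(pitch) Rx(roll)).
In Python, from bench import readout, optics, job gives the robot as it stands. The module is installed in compiled form; this text tells all that it offers.
- The arm moves only by the tool jog_arm, never from a script. Its arguments are lists of equal length, an entry for each row: "twist": the turn, a rotation vector about the tool's x, y, z scaled (see below), a list of three; "slide": the shift along the tool's x, y, z scaled (see below), a list of three; "jaw": the opening, from -1 (shut) to 1 (fully open). A call has 1 to 12 rows; each row is the pose to reach, as a shift and turn from the pose commanded when the call began, along the tool's axes at that moment, turning the shorter way round; what a row does not reach only later rows make up. The controller multiplies each number of a shift by 120 mm and each number of a turn by 180 degrees. A row lasts 1/12 s, in which the tool goes at most 41.7 mm and 7.16 degrees, less where a joint would pass 70% of its speed; a pose out of reach is approached as far as the arm can. A call with a number of a shift or a turn outside -1 to 1 is refused whole. A call with a gripper value outside its range is refused whole. The fingers move at their own pace and stop on an object; "grip_force" is the grip in N (left out, the last holds). Time passes only in rows, so rows that repeat a pose let the fingers close. It gives the time, the measured TCP pose, the force, the opening and the grip force at its end, in the units of the state.
- readout.get_state(): the state, without advancing time (a new reading comes with each control period).
- optics.snapshot(name): name is "side" or "top"; returns a dict with "pixels" (400x640x3 uint8, red, green, blue), "range_z" (400x640 float32, m along the optical axis (not along the pixel's ray), 0 where there is no reading), "camera_matrix" (3x3 intrinsics, pixels), "origin" and "attitude" of the camera in the world. Camera axes: x right, y up, looking along -z (the intrinsics and any distortion apply to the point x, -y, -z); pixel columns grow to the right and rows downward; lengths in m; the calibration is good to about 2 mm. A picture is of the moment at which its call begins.
- job.close_job(): hands the job in; it is judged then, once.
The state is a dict: "clock": time; "joint_pos": joint angles; "qvel": joint speeds; "effort": joint torques, N m; "eef_pos": TCP position; "ee_rot": TCP orientation; "force": force on the tool from outside, world axes, zero at the start; "wrist_torque": the same for the moment, N m; "grip_width": finger opening in m; "finger_force": force on a finger pad.
Only numpy, scipy, OpenCV 4.12 (cv2) and the standard library are available. Lean on these libraries where they do the work, as an engineer would, in place of code of your own. Each camera call takes 0.05 s, during which the arm holds its last target. There are 200 camera calls.

TASK

Open the small steel spray tank for refilling. Its black cap is a pressure cap: turn it anticlockwise until you feel its first stop, push it down there against its spring and turn it on past the stop until it comes to its second stop and is free, without ever forcing it. Then lift it off, set it down gently, handle up, in the middle of the steel drip dish, and leave the other things where they are.

Things in the scene. Friction and masses are not known exactly. Their poses are not given: they have to be found in the camera images.
- tank: Upright stainless tank of 116 mm diameter that cannot move, foot 128 mm across, gauge on one side, brass valve and nozzle on another. Origin: centre of its underside on the table; z up along the common axis of tank, neck and cap.
- cap: Loose black plastic cap on the tank's neck, 0.13 to 0.21 kg: ribbed round skirt of 64 mm diameter, 32.5 mm high to its flat top, on which stands a straight bar handle, 54 mm long (cap's x), 12 mm thick (y), reaching 57.5 mm. Origin: centre of the skirt's lower edge, z up; shut, it is at z = 150 mm in the tank's frame; lifted 25 mm it is clear of the neck.
- cap_grip (a point): Centre of the cap's bar handle, on the cap's axis, 44.5 mm above the cap's origin; x along the bar. The bar rises 25 mm above the cap's flat top.
- neck_rim (a point): Centre of the neck's rim, 168 mm above the tank's origin. The hidden track round the neck, 52 mm wide: from above the cap turns anticlockwise to its first stop, 14 to 44 degrees from where it stands (different each time, not to be seen, only felt), then once pushed down 37 to 40 degrees more to the second stop, where it is free to be lifted straight off.
- cap_top (a point): Centre of the cap's flat top, 32.5 mm above its origin. A spring pushes the cap up: 6 N, and 1.5 N more per mm. It goes down over 1.5 mm only at the first stop or up to 4 degrees before; 4 mm are needed to pass, it bottoms at 6.5 mm (16 N). It turns against about 0.1 N m; at a stop the moment rises steeply: 0.15 to 0.4 N m shows the stop, over 0.6 is forcing.
- dish: Loose shallow round steel dish on the table, 0.3 kg, 128 mm across its rim, 14 mm high, flat floor 3 mm thick and about 105 mm across. Origin: centre of its underside, z up.
- price_stamp: Wooden price stamp, 33x58x76 mm, origin at the centre of its underside; stays where it is.
- tape_roll: Roll of brown tape lying flat, 93x91x48 mm, origin at the centre of its underside; stays where it is.
- choc_bar_1: Green packet, 52x150x12 mm, origin at the centre of its underside; stays where it is.
- choc_bar_2: Brown packet, 58x149x13 mm, origin at the centre of its underside; stays where it is.
- mint_box_0: Red carton, 49x73x122 mm, upright, origin at the centre of its underside; stays where it is.
- mint_box_1: Brown carton, 55x63x102 mm, upright, origin at the centre of its underside; stays where it is.
- shop_scissors: Scissors with orange handles, 87x199x9 mm, origin at the middle of the underside; stay where they are.
Not all that is in view belongs to the job. Several things have the shape of the cap; the one meant has the colours described above.

How it is judged (in metres and radians):
On the way, in this order (a step that is already met when the one before it is completed fails the run):
1. the cap is pushed down past its first stop (z of cap in the frame of tank below 0.1465 m), for 0.2 s.
2. the cap is lifted off the neck (z of cap in the frame of tank above 0.18 m), for 0.1 s.
At the end, for the whole second after the job is handed in: the cap lies handle up (within 6 degrees) and at rest flat on the dish's floor, its axis within 20 mm of the dish's centre (horizontal distance between cap and dish below 0.02 m and z of cap in the frame of dish below 0.007 m and angle between cap's own z axis and vertical below 0.1 rad and linear speed of cap below 0.02 m/s); the robot touches nothing.
It fails at once if the cap is forced on the neck: all contacts between cap and tank together exceed 50 N (about 10 N at rest) (contact force between cap and tank above 50 N).
It fails at once if the cap is dropped into the dish (faster than 0.45 m/s close above its floor) or pressed hard into it (over 40 N) (contact force between cap and dish above 40 N or (z of cap in the frame of dish below 0.03 m and horizontal distance between cap and dish below 0.06 m and linear speed of cap above 0.45 m/s)).
It fails at once if another thing on the table is moved by over 30 mm (distance of any of price_stamp, tape_roll, choc_bar_1, choc_bar_2, mint_box_0, mint_box_1, shop_scissors from where it was at the start of the episode above 0.03 m).
It also fails if it takes over 72 s, if anything falls off the work surface, if the arm or the gripper's body presses on something with over 40 N, if the wrist force passes 120 N, or if a joint passes its speed limit or range.

## Working session

There is one attempt and no reset: what is moved stays moved. The work goes in short steps, Python scripts to look and compute and a tool call to move; the robot and the scene stay as the last step left them, time stands still between calls to the robot, and variables do not carry over. Pictures are saved under pics/ and viewed, at most 10 in all, crops included, and the job is handed in when it is done.

Besides the shell and the picture viewer there is one more tool, called after "Call:" as name(argument=value, ...) on one line, values as JSON. jog_arm: Moves the arm, as the interface text tells. Its arguments: {"type":"object","properties":{"twist":{"type":"array","items":{"type":"array","items":{"type":"number","minimum":-1,"maximum":1}}},"slide":{"type":"array","items":{"type":"array","items":{"type":"number","minimum":-1,"maximum":1}}},"jaw":{"type":"array","items":{"type":"number"}},"grip_force":{"type":"number"}},"required":["twist","slide","jaw"]}

```bash
mkdir -p pics
cat > h.py <<'E'
import numpy as np,cv2
from bench import readout,optics,job
from scipy.spatial.transform import Rotation as R
def snap(n,f=None):
    s=optics.snapshot(n)
    if f: cv2.imwrite('pics/'+f,s['pixels'][:,:,::-1])
    return s
def att(s):
    a=np.array(s['attitude'],float)
    return a if a.shape==(3,3) else R.from_euler('xyz',a,degrees=True).as_matrix()
def pts(s):
    K=np.array(s['camera_matrix']);d=s['range_z'];v,u=np.mgrid[:d.shape[0],:d.shape[1]]
    p=np.stack([(u-K[0,2])/K[0,0]*d,-(v-K[1,2])/K[1,1]*d,-d],-1)
    return p@att(s).T+np.array(s['origin'])
E
python3 - <<'E'
from h import *
import pickle
S={n:snap(n,n+'1.png') for n in('top','side')}
pickle.dump(S,open('s1.pkl','wb'))
for n,s in S.items(): print(n,s['camera_matrix'],s['origin'],s['attitude'],[k for k in s])
print(readout.get_state())
E
```

```text
top [[475.34969523   0.         323.35740145]
 [  0.         475.34969523 194.46866615]
 [  0.           0.           1.        ]] [ 0.39300514 -0.02355568  1.6787714 ] [  4.50651433   0.64749912 -88.78022735] ['pixels', 'range_z', 'camera_matrix', 'origin', 'attitude']
side [[450.26431467   0.         320.22083495]
 [  0.         450.26431467 197.72909865]
 [  0.           0.           1.        ]] [0.35896547 1.07932294 1.05282617] [  50.27435529   -0.52111355 -171.06454893] ['pixels', 'range_z', 'camera_matrix', 'origin', 'attitude']
{'clock': 0.1, 'joint_pos': array([-5.49693424e+01,  2.20854728e+01,  3.87673220e-01, -2.48177793e-02,
       -6.84116728e+01, -1.48145719e+01]), 'qvel': array([ 0.04018932, -0.02287608,  0.11626326,  0.16055665, -0.03363334,
        0.11057131]), 'effort': array([-2.15179812e-04, -3.93320167e+01,  1.88930494e+01,  4.19799238e+00,
       -2.59039683e-03,  9.95903946e-06]), 'eef_pos': array([ 0.21578865, -0.58600863,  0.23034202]), 'ee_rot': array([ 1.79888269e+02, -5.69878209e-03, -1.59793062e+02]), 'force': array([ 0.27618675, -0.62451245,  0.03240707]), 'wrist_torque': array([ 0.03751426, -0.00041203, -0.04862479]), 'finger_force': 0.0, 'grip_width': 0.08544785611767469}
```

View pics/top1.png

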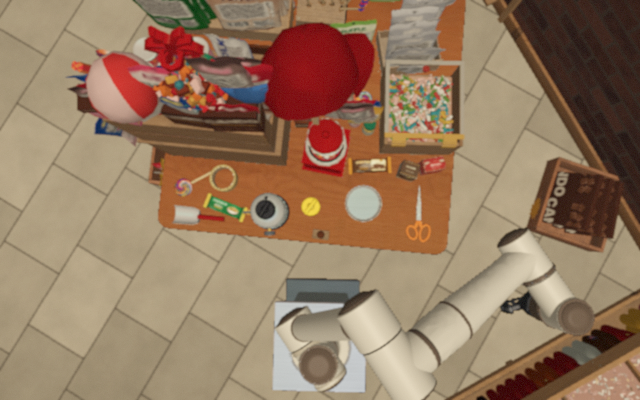

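View pics/side1.png

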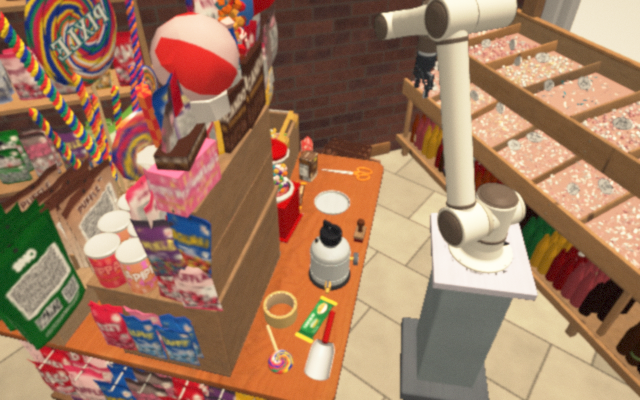

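Top view: the tank with its black cap is at (266,209) and the dish at (364,204). Lookalikes for the cap are the yellow cap-like disc at (311,206) and the red-topped machine at (326,143). The black one on the steel tank fits the description. The side view agrees, with the tank at (330,255), its cap at (330,235) and the dish at (332,202). Next I'll take a close crop and measure.

Run:
```python
from h import *
import pickle
S=pickle.load(open('s1.pkl','rb'))
c=[]
for n,(u,v) in {'top':(285,207),'side':(330,235)}.items():
    im=S[n]['pixels'][v-40:v+40,u-50:u+50,::-1]; c.append(cv2.resize(im,(500,400),interpolation=cv2.INTER_CUBIC)[:, :400] if 0 else cv2.resize(im,(400,320),interpolation=cv2.INTER_CUBIC))
cv2.imwrite('pics/crop1.png',np.hstack(c))
for n in S:
    s=S[n];p=pts(s);g=s['pixels'].max(-1)
    x,y,z=p[...,0],p[...,1],p[...,2]
    print(n,'table z',np.median(z[(abs(z)<.02)&(x>.3)&(x<.6)&(abs(y)<.35)]))
    m=(g<75)&(z>.16)&(z<.23)&(x>.3)&(x<.55)&(y>0)&(y<.25)
    q=p[m];print('black',m.sum(),q.min(0),q.max(0))
    for lo,hi in((.17,.187),(.178,.19),(.198,.215)):
        k=q[(q[:,2]>lo)&(q[:,2]<hi)]
        if len(k)>5:
            r=cv2.minAreaRect(k[:,:2].astype(np.float32)*1000);print(lo,len(k),np.round(r[0]),np.round(r[1]),r[2],k[:,2].mean())
    m=(z>.005)&(z<.022)&(x>.3)&(x<.6)&(y<.0)&(y>-.25)&(np.ptp(s['pixels'].astype(int),axis=-1)<40)
    l,lab,st,ce=cv2.connectedComponentsWithStats(m.astype(np.uint8))
    i=1+st[1:,4].argmax();k=p[lab==i];print('dish',st[i],k.min(0),k.max(0),cv2.minEnclosingCircle(k[:,:2].astype(np.float32)))
```

```text
top table z 0.0007830796074891344
black 257 [0.43238288 0.15035382 0.17571814] [0.48955205 0.2076414  0.215892  ]
0.17 156 [461. 179.] [54. 53.] 45.58009338378906 0.1825449152737879
0.178 167 [461. 179.] [54. 53.] 45.58009338378906 0.18349734698062492
0.198 68 [462. 180.] [13. 51.] 58.53425598144531 0.20744309082019075
dish [346 187  28  35 139] [ 0.43345093 -0.1776201   0.00502126] [ 0.55203564 -0.08172171  0.01927282] ((0.4959370195865631, -0.13995416462421417), 0.06259996443986893)
side table z 0.002949912289395007
black 367 [0.43462516 0.16751908 0.16015534] [0.49059026 0.21451925 0.21310334]
0.17 187 [463. 192.] [43. 57.] 82.78583526611328 0.1815388930076815
0.178 166 [463. 192.] [43. 56.] 82.78583526611328 0.184344145525536
0.198 74 [462. 185.] [11. 50.] 63.83873748779297 0.20556119700732425
dish [315 192  34  22 391] [ 0.44135805 -0.20602627  0.00500507] [ 0.55932104 -0.07920838  0.02072858] ((0.5006083846092224, -0.1414450705051422), 0.06468454003334045)
```

View pics/crop1.png

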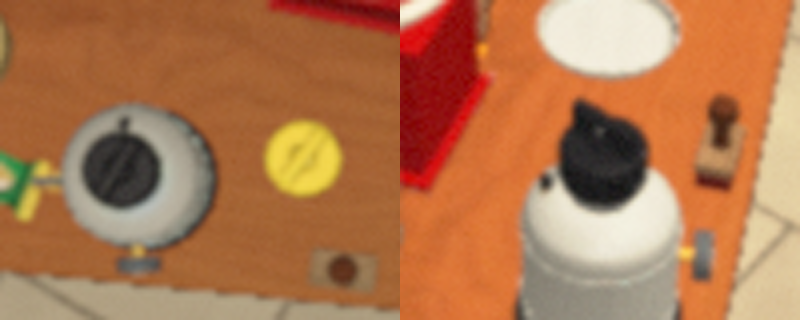

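The crop confirms the choice: the black ribbed cap with its bar handle is on the steel tank, while the yellow one lies on the table. The cap axis is about (0.462, 0.180), with the bar top at about 0.207 and the bar at about -30°, all consistent with the given sizes. The dish is at about (0.498, -0.141). I'll travel high and set off now.

Call:
jog_arm(twist=[[0,0,0],[0,0,0],[0,0,0],[0,0,0],[0,0,0]], slide=[[0,0,-0.35],[0,0,-0.7],[-0.4,0.4,-0.9],[-0.7,0.7,-0.9],[-0.94,1,-0.9]], jaw=[1,1,1,1,1], grip_force=80)

```text
clock: 0.52
eef_pos: [0.2654, -0.4741, 0.3376]
ee_rot: [-179.9, 0.1, -159.9]
force: [1.6, 0.0, 0.1]
grip_width: 0.0856
finger_force: 0.0
```

Call:
jog_arm(twist=[[0,0,0],[0,0,0],[0,0,0],[0,0,0],[0,0,0]], slide=[[-0.25,0.25,0],[-0.48,0.5,0],[-0.7,0.75,0],[-0.9,1,0],[-0.9,1,0]], jaw=[1,1,1,1,1])

```text
clock: 0.93
eef_pos: [0.3258, -0.32, 0.337]
ee_rot: [180.0, 0.1, -159.4]
force: [-0.7, -0.5, 0.5]
grip_width: 0.0851
finger_force: 0.0
```

Call:
jog_arm(twist=[[0,0,0],[0,0,0],[0,0,0],[0,0,0],[0,0,0]], slide=[[-0.25,0.25,0],[-0.48,0.5,0],[-0.7,0.75,0],[-0.8,1,0],[-0.8,1,0]], jaw=[1,1,1,1,1])

```text
clock: 1.35
eef_pos: [0.3735, -0.1752, 0.3366]
ee_rot: [179.9, 0.0, -159.4]
force: [-0.3, 0.7, -0.6]
grip_width: 0.0857
finger_force: 0.0
```

Call:
jog_arm(twist=[[0,0,0],[0,0,0],[0,0,0],[0,0,0],[0,0,0]], slide=[[-0.2,0.25,0],[-0.4,0.5,0],[-0.6,0.75,0],[-0.75,1,0],[-0.75,1,0]], jaw=[1,1,1,1,1])

```text
clock: 1.77
eef_pos: [0.4173, -0.0315, 0.3362]
ee_rot: [179.9, -0.0, -159.5]
force: [0.2, -0.8, -0.6]
grip_width: 0.0857
finger_force: 0.0
```

Call:
jog_arm(twist=[[0,0,0.04],[0,0,0.08],[0,0,0.12],[0,0,0.16],[0,0,0.2],[0,0,0.24],[0,0,0.28],[0,0,0.28],[0,0,0.28]], slide=[[-0.2,0.2,0],[-0.3,0.4,0],[-0.5,0.6,0],[-0.74,0.8,0],[-0.74,1,0],[-0.74,1,0],[-0.74,1,0],[-0.74,1,0],[-0.74,1,0]], jaw=[1,1,1,1,1,1,1,1,1])

```text
clock: 2.52
eef_pos: [0.4583, 0.1075, 0.3364]
ee_rot: [-180.0, -0.0, 149.9]
force: [-0.2, 0.2, 1.0]
grip_width: 0.0854
finger_force: 0.0
```

```bash
cat > d.py <<'E'
from h import *
def go(x,y,z,yaw=None):
    s=readout.get_state();p=np.array(s['eef_pos']);r=R.from_euler('xyz',s['ee_rot'],degrees=True)
    print('pos',p.round(4),'rot',np.round(s['ee_rot'],2),'F',np.round(s['force'],1),'T',np.round(s['wrist_torque'],3),'j6',s['joint_pos'][5].round(1),'w',s['grip_width'],s['finger_force'])
    print('slide',(r.inv().apply(np.array([x,y,z])-p)/.12).round(3))
    if yaw is not None:print('twist',((r.inv()*R.from_euler('xyz',[180,0,yaw],degrees=True)).as_rotvec()/np.pi).round(3))
E
python3 - <<'E'
from d import *
s=snap('side');p=pts(s);g=s['pixels'].max(-1);x,y,z=np.moveaxis(p,-1,0)
for lo in(.195,.2):
  m=(g<75)&(z>lo)&(z<.215)&(x>.41)&(x<.52)&(y>.12)&(y<.25)
  q=p[m][:,:2].astype(np.float32)*1000;print(len(q),cv2.minAreaRect(q),cv2.fitLine(q,cv2.DIST_HUBER,0,.01,.01).ravel())
import pickle
t=pickle.load(open('s1.pkl','rb'))['top'];p=pts(t);g=t['pixels'].max(-1)
m=(g<75)&(p[...,2]>.2)&(p[...,2]<.215)&(p[...,0]>.41)&(p[...,1]>.12)&(p[...,1]<.25)&(p[...,0]<.52)
q=p[m][:,:2].astype(np.float32)*1000;print(len(q),cv2.fitLine(q,cv2.DIST_HUBER,0,.01,.01).ravel())
go(.462,.18,.24,150)
E
```

```text
92 ((462.08203125, 185.2305450439453), (11.827260971069336, 48.966033935546875), 66.51163482666016) [  0.8651045  -0.5015917 461.08737   187.02396  ]
69 ((462.17657470703125, 185.01910400390625), (11.51478385925293, 48.62403869628906), 66.51163482666016) [  0.8673718   -0.49766067 460.34338    187.28154   ]
65 [  0.85773444  -0.51409304 460.96432    179.61221   ]
pos [0.4582 0.1074 0.3366] rot [-1.7997e+02 -2.0000e-02  1.4993e+02] F [-0.5 -0.3 -0.1] T [-0.001  0.013  0.022] j6 -153.1 w 0.08539797144641928 0.0
slide [0.276 0.539 0.804]
twist [-0. -0. -0.]
```

Call:
jog_arm(twist=[[0,0,0],[0,0,0],[0,0,0],[0,0,0],[0,0,0]], slide=[[0.14,0.27,0.2],[0.276,0.539,0.4],[0.276,0.539,0.6],[0.276,0.539,0.6],[0.276,0.539,0.6]], jaw=[1,1,1,1,1])

```text
clock: 2.98
eef_pos: [0.4618, 0.1798, 0.2641]
ee_rot: [-179.8, -0.0, 149.9]
force: [0.8, -0.0, 0.7]
grip_width: 0.0854
finger_force: 0.0
```

Run:
```python
from d import *
import pickle
S=pickle.load(open('s1.pkl','rb'))
b=np.array([np.cos(np.radians(-30)),np.sin(np.radians(-30))]);n=np.array([-b[1],b[0]])
for k,s in S.items():
    K=np.array(s['camera_matrix']);A=att(s);o=np.array(s['origin']);g=s['pixels'].max(-1);p=pts(s)
    for nm,sel,h in(('bartop',(g<75)&(p[...,2]>.2035)&(p[...,2]<.215),.2075),('skirt',(g<75)&(p[...,2]>.17)&(p[...,2]<.215),.1825)):
        m=sel&(p[...,0]>.41)&(p[...,0]<.52)&(p[...,1]>.12)&(p[...,1]<.25)
        v,u=np.nonzero(m)
        d=np.stack([(u-K[0,2])/K[0,0],-(v-K[1,2])/K[1,1],-np.ones(len(u))],-1)@A.T
        q=o+d*((h-o[2])/d[:,2])[:,None]
        a,c=q[:,:2]@b,q[:,:2]@n
        ma,mc=(a.min()+a.max())/2,(c.min()+c.max())/2
        print(k,nm,len(u),'len',np.ptp(a).round(4),'wid',np.ptp(c).round(4),'ctr',(ma*b+mc*n).round(4),'mean',q.mean(0).round(4), 'n-off', (c.mean()).round(4), ((np.array([.462,.181]))@n).round(4))
go(.462,.181,.1865,150)
s=snap('side','side2.png');cv2.imwrite('pics/c2.png',cv2.resize(s['pixels'][150:300,240:440,::-1],(800,600)))
```

```text
top bartop 57 len 0.0508 wid 0.0125 ctr [0.4612 0.1802] mean [0.4604 0.1808 0.2075] n-off 0.3867 0.3878
top skirt 256 len 0.055 wid 0.0565 ctr [0.4604 0.1792] mean [0.4607 0.179  0.1825] n-off 0.3854 0.3878
side bartop 51 len 0.0513 wid 0.0125 ctr [0.4616 0.1844] mean [0.4609 0.1852 0.2075] n-off 0.3908 0.3878
side skirt 319 len 0.077 wid 0.0651 ctr [0.4672 0.1866] mean [0.4635 0.1874 0.1825] n-off 0.394 0.3878
pos [0.4618 0.1798 0.2641] rot [-1.798e+02 -4.000e-02  1.499e+02] F [ 0.8 -0.   0.7] T [-0.026 -0.076  0.062] j6 -160.2 w 0.0854083417371925 0.0
slide [0.003 0.012 0.647]
twist [-0.001 -0.    -0.001]
```

View pics/c2.png

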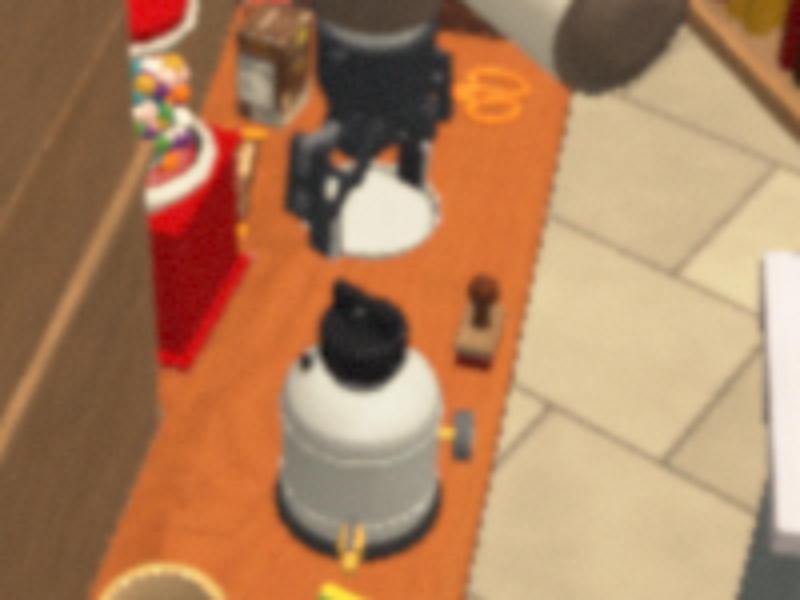

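The gripper is open above the cap at (360,330) in the crop, with its fingers straddling the bar. I'm descending now and will close gently first.

Call:
jog_arm(twist=[[0,0,0],[0,0,0],[0,0,0],[0,0,0],[0,0,0],[0,0,0]], slide=[[0,0.02,0.15],[0,0.02,0.3],[0,0.02,0.45],[0,0.02,0.55],[0,0.02,0.64],[0,0.02,0.64]], jaw=[1,1,1,1,1,1], grip_force=20)

```text
clock: 3.53
eef_pos: [0.4634, 0.1816, 0.1881]
ee_rot: [-180.0, -0.0, 149.8]
force: [0.1, 0.0, -0.9]
grip_width: 0.0858
finger_force: 0.0
```

Call:
jog_arm(twist=[[0,0,0],[0,0,0],[0,0,0],[0,0,0],[0,0,0],[0,0,0]], slide=[[0,0,0],[0,0,0],[0,0,0],[0,0,0],[0,0,0],[0,0,0]], jaw=[0.4,0.1,-0.2,-0.4,-0.4,-0.4])

```text
clock: 4.03
eef_pos: [0.4635, 0.1828, 0.1884]
ee_rot: [180.0, 0.0, 149.8]
force: [-0.9, -0.2, -0.1]
grip_width: 0.0257
finger_force: 0.0
```

Call:
jog_arm(twist=[[0,0,0],[0,0,0],[0,0,0],[0,0,0],[0,0,0],[0,0,0],[0,0,0],[0,0,0]], slide=[[0,0,0],[0,0,0],[0,0,0],[0,0,0],[0,0,0],[0,0,0],[0,0,0],[0,0,0]], jaw=[-0.5,-0.6,-0.65,-0.7,-0.75,-0.8,-1,-1])

```text
clock: 4.7
eef_pos: [0.4629, 0.1821, 0.1879]
ee_rot: [-179.9, -0.0, 149.8]
force: [-1.9, -3.6, 2.9]
grip_width: 0.0115
finger_force: 20.9
```

```bash
python3 -c "
from d import *
go(.462,.182,.1865,150)"
```

```text
pos [0.4629 0.1821 0.1879] rot [-1.7992e+02 -2.0000e-02  1.4981e+02] F [-1.9 -3.6  2.9] T [-1.006  0.616  0.036] j6 -160.4 w 0.011538724758401099 20.911957919597626
slide [ 0.006 -0.005  0.012]
twist [-0.    -0.    -0.001]
```

Call:
jog_arm(twist=[[0,0,0],[0,0,0],[0,0,0],[0,0,0]], slide=[[0,-0.006,0],[0,-0.006,0],[0,-0.006,0],[0,-0.006,0]], jaw=[-1,-1,-1,-1], grip_force=60)

```text
clock: 5.03
eef_pos: [0.463, 0.1822, 0.188]
ee_rot: [180.0, 0.0, 149.8]
force: [-3.3, -1.1, 2.7]
grip_width: 0.0103
finger_force: 62.5
```

```bash
python3 -c "
from d import *
go(.462,.182,.1865,150)"
```

```text
pos [0.463  0.1822 0.188 ] rot [179.99   0.   149.82] F [-3.3 -1.1  2.7] T [-0.668  0.601 -0.006] j6 -160.4 w 0.010324212443796697 62.456549406051636
slide [ 0.006 -0.005  0.013]
twist [ 0.     0.    -0.001]
```

Call:
jog_arm(twist=[[0,0,-0.01],[0,0,-0.02],[0,0,-0.03],[0,0,-0.04],[0,0,-0.05],[0,0,-0.06],[0,0,-0.06],[0,0,-0.06]], slide=[[0,0,0],[0,0,0],[0,0,0],[0,0,0],[0,0,0],[0,0,0],[0,0,0],[0,0,0]], jaw=[-1,-1,-1,-1,-1,-1,-1,-1])

```text
clock: 5.7
eef_pos: [0.4629, 0.1823, 0.188]
ee_rot: [180.0, -0.0, 160.6]
force: [-3.2, -1.4, 3.9]
grip_width: 0.0107
finger_force: 62.6
```

```bash
python3 -c "
from d import *
go(.462,.182,.1865,150)"
```

```text
pos [0.4629 0.1823 0.188 ] rot [ 1.7998e+02 -1.0000e-02  1.6059e+02] F [-3.2 -1.4  3.9] T [-0.396  0.842  0.063] j6 -149.6 w 0.010662820938420598 62.593592405319214
slide [ 0.006 -0.004  0.013]
twist [ 0.    -0.     0.059]
```

Call:
jog_arm(twist=[[0,0,-0.008],[0,0,-0.015],[0,0,-0.015],[0,0,-0.015]], slide=[[0,0,0],[0,0,0],[0,0,0],[0,0,0]], jaw=[-1,-1,-1,-1])

```text
clock: 6.03
eef_pos: [0.463, 0.1822, 0.188]
ee_rot: [180.0, 0.0, 163.3]
force: [-2.7, -1.9, 2.7]
grip_width: 0.0104
finger_force: 62.6
```

```bash
cat > t.py <<'E'
from d import *
s=readout.get_state();print(np.round(s['ee_rot'],2),'T',np.round(s['wrist_torque'],3),'F',np.round(s['force'],1),'z',s['eef_pos'].round(4))
E
python3 t.py
```

```text
[1.7998e+02 1.0000e-02 1.6329e+02] T [-0.465  0.756  0.009] F [-2.7 -1.9  2.7] z [0.463  0.1822 0.188 ]
```

Call:
jog_arm(twist=[[0,0,-0.005],[0,0,-0.01],[0,0,-0.01],[0,0,-0.01]], slide=[[0,0,0],[0,0,0],[0,0,0],[0,0,0]], jaw=[-1,-1,-1,-1])

```text
clock: 6.37
eef_pos: [0.463, 0.1819, 0.188]
ee_rot: [-180.0, 0.0, 165.1]
force: [-2.3, -3.2, 3.4]
grip_width: 0.0106
finger_force: 62.6
```

```bash
python3 t.py
```

```text
[-1.7999e+02  1.0000e-02  1.6511e+02] T [-0.809  0.522 -0.127] F [-2.3 -3.2  3.4] z [0.463  0.1819 0.188 ]
```

Call:
jog_arm(twist=[[0,0,-0.004],[0,0,-0.008],[0,0,-0.008]], slide=[[0,0,0],[0,0,0],[0,0,0]], jaw=[-1,-1,-1])

```text
clock: 6.62
eef_pos: [0.463, 0.1816, 0.188]
ee_rot: [-180.0, 0.0, 166.6]
force: [-0.4, -4.2, 3.4]
grip_width: 0.0106
finger_force: 62.7
```

```bash
python3 t.py
```

```text
[-179.95    0.    166.58] T [-1.305  0.31  -0.155] F [-0.4 -4.2  3.4] z [0.463  0.1816 0.188 ]
```

Call:
jog_arm(twist=[[0,0,0]], slide=[[0,0,0]], jaw=[-1])

```text
clock: 6.7
eef_pos: [0.4629, 0.1816, 0.188]
ee_rot: [-180.0, 0.0, 166.6]
force: [-2.4, -4.9, 4.0]
grip_width: 0.0106
finger_force: 62.7
```

```bash
python3 t.py
```

```text
[-179.96    0.    166.55] T [-1.467  0.261 -0.127] F [-2.4 -4.9  4. ] z [0.4629 0.1816 0.188 ]
```

Call:
jog_arm(twist=[[0,0,-0.003],[0,0,-0.006],[0,0,-0.006]], slide=[[0,0,0],[0,0,0],[0,0,0]], jaw=[-1,-1,-1])

```text
clock: 6.95
eef_pos: [0.4629, 0.1814, 0.188]
ee_rot: [-179.9, -0.0, 167.6]
force: [-0.2, -5.6, 4.4]
grip_width: 0.0112
finger_force: 62.8
```

```bash
python3 t.py
```

```text
[-1.7992e+02 -1.0000e-02  1.6765e+02] T [-1.821  0.242 -0.208] F [-0.2 -5.6  4.4] z [0.4629 0.1814 0.188 ]
```

Call:
jog_arm(twist=[[0,0,-0.003],[0,0,-0.006],[0,0,-0.006]], slide=[[0,0,0],[0,0,0],[0,0,0]], jaw=[-1,-1,-1])

```text
clock: 7.2
eef_pos: [0.4629, 0.1813, 0.188]
ee_rot: [-179.9, -0.0, 168.7]
force: [-0.6, -5.2, 4.7]
grip_width: 0.0106
finger_force: 62.9
```

```bash
python3 t.py
python3 - <<'E'
from h import *
s=snap('side','side3.png');cv2.imwrite('pics/c3.png',cv2.resize(s['pixels'][180:260,280:380,::-1],(750,600),interpolation=cv2.INTER_CUBIC))
E
```

```text
[-1.7993e+02 -2.0000e-02  1.6867e+02] T [-1.824  0.179 -0.446] F [-0.6 -5.2  4.7] z [0.4629 0.1813 0.188 ]
```

View pics/c3.png

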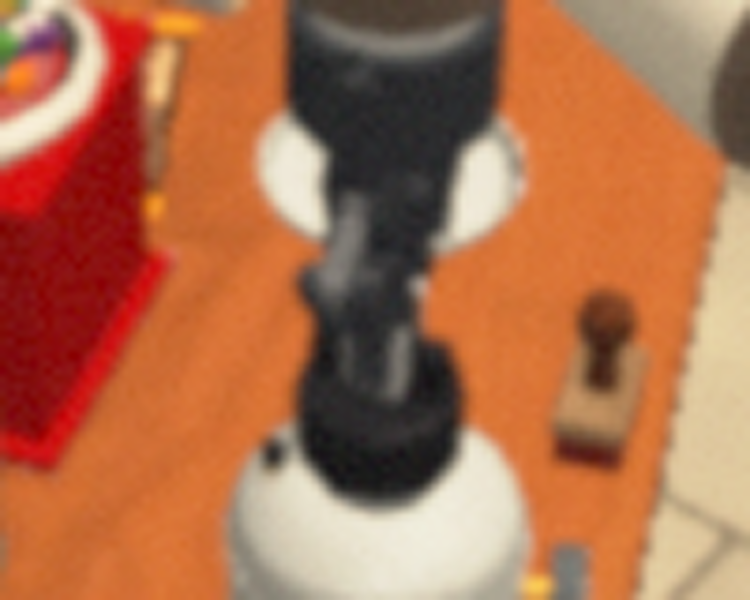

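The gripper holds the bar (360,370 in the crop), and the moment has risen to 0.45 N m, so this is the first stop, at about 18° of turn. I'll ease back 1.5° and press down.

Call:
jog_arm(twist=[[0,0,0.004],[0,0,0.008],[0,0,0.008],[0,0,0.008],[0,0,0.008],[0,0,0.008]], slide=[[0,0,0],[0,0,0],[0,0,0.01],[0,0,0.02],[0,0,0.03],[0,0,0.03]], jaw=[-1,-1,-1,-1,-1,-1], grip_force=90)

```text
clock: 7.75
eef_pos: [0.4632, 0.182, 0.1851]
ee_rot: [180.0, 0.0, 167.3]
force: [-2.2, -4.3, 8.1]
grip_width: 0.01
finger_force: 90.7
```

```bash
python3 t.py
```

```text
[1.7999e+02 5.0000e-02 1.6734e+02] T [-1.287  0.849 -0.046] F [-2.2 -4.3  8.1] z [0.4632 0.182  0.1851]
```

Call:
jog_arm(twist=[[0,0,0],[0,0,0],[0,0,0],[0,0,0]], slide=[[0,0,0.01],[0,0,0.02],[0,0,0.02],[0,0,0.02]], jaw=[-1,-1,-1,-1])

```text
clock: 8.08
eef_pos: [0.4632, 0.182, 0.1836]
ee_rot: [180.0, 0.1, 167.4]
force: [-3.2, -4.8, 10.3]
grip_width: 0.0097
finger_force: 91.4
```

```bash
python3 t.py
```

```text
[1.7999e+02 7.0000e-02 1.6736e+02] T [-1.423  1.222 -0.068] F [-3.2 -4.8 10.3] z [0.4632 0.182  0.1836]
```

Call:
jog_arm(twist=[[0,0,0],[0,0,0],[0,0,-0.008],[0,0,-0.016],[0,0,-0.024],[0,0,-0.024],[0,0,-0.024]], slide=[[0,0,0.01],[0,0,0.01],[0,0,0.01],[0,0,0.01],[0,0,0.01],[0,0,0.01],[0,0,0.01]], jaw=[-1,-1,-1,-1,-1,-1,-1])

```text
clock: 8.67
eef_pos: [0.463, 0.1821, 0.1826]
ee_rot: [180.0, 0.1, 171.7]
force: [-5.8, -3.7, 14.8]
grip_width: 0.0104
finger_force: 91.4
```

```bash
python3 t.py
```

```text
[1.7998e+02 5.0000e-02 1.7165e+02] T [-1.305  1.657 -0.126] F [-5.8 -3.7 14.8] z [0.463  0.1821 0.1826]
```

Call:
jog_arm(twist=[[0,0,-0.01],[0,0,-0.02],[0,0,-0.03],[0,0,-0.04],[0,0,-0.05],[0,0,-0.06],[0,0,-0.065],[0,0,-0.065]], slide=[[0.006,-0.004,0],[0.006,-0.004,0],[0.006,-0.004,0],[0.006,-0.004,0],[0.006,-0.004,0],[0.006,-0.004,0],[0.006,-0.004,0],[0.006,-0.004,0]], jaw=[-1,-1,-1,-1,-1,-1,-1,-1])

```text
clock: 9.33
eef_pos: [0.4626, 0.1818, 0.1827]
ee_rot: [180.0, 0.1, -176.6]
force: [-4.0, -4.2, 13.4]
grip_width: 0.0095
finger_force: 91.3
```

```bash
python3 t.py
```

```text
[ 1.7998e+02  1.1000e-01 -1.7661e+02] T [-1.29   1.273 -0.092] F [-4.  -4.2 13.4] z [0.4626 0.1818 0.1827]
```

Passing freely. Next I'll turn on to about 198°, then use small steps.

Call:
jog_arm(twist=[[0,0,-0.01],[0,0,-0.02],[0,0,-0.03],[0,0,-0.04],[0,0,-0.05],[0,0,-0.06],[0,0,-0.07],[0,0,-0.08],[0,0,-0.08],[0,0,-0.08]], slide=[[0.003,-0.003,0],[0.003,-0.003,0],[0.003,-0.003,0],[0.003,-0.003,0],[0.003,-0.003,0],[0.003,-0.003,0],[0.003,-0.003,0],[0.003,-0.003,0],[0.003,-0.003,0],[0.003,-0.003,0]], jaw=[-1,-1,-1,-1,-1,-1,-1,-1,-1,-1])

```text
clock: 10.17
eef_pos: [0.4626, 0.1817, 0.1828]
ee_rot: [180.0, 0.2, -162.2]
force: [-3.3, -4.7, 12.2]
grip_width: 0.0099
finger_force: 91.3
```

```bash
python3 t.py
```

```text
[ 1.8000e+02  1.6000e-01 -1.6222e+02] T [-1.268  1.161 -0.048] F [-3.3 -4.7 12.2] z [0.4626 0.1817 0.1828]
```

Call:
jog_arm(twist=[[0,0,-0.006],[0,0,-0.012],[0,0,-0.012]], slide=[[0,0,0],[0,0,0],[0,0,0]], jaw=[-1,-1,-1])

```text
clock: 10.42
eef_pos: [0.4625, 0.1816, 0.1828]
ee_rot: [-180.0, 0.1, -160.0]
force: [-3.6, -3.3, 12.6]
grip_width: 0.0098
finger_force: 91.3
```

```bash
python3 t.py
```

```text
[-1.8000e+02  1.5000e-01 -1.6005e+02] T [-1.248  1.19  -0.125] F [-3.6 -3.3 12.6] z [0.4625 0.1816 0.1828]
```

Call:
jog_arm(twist=[[0,0,-0.005],[0,0,-0.01],[0,0,-0.01]], slide=[[0,0,0],[0,0,0],[0,0,0]], jaw=[-1,-1,-1])

```text
clock: 10.67
eef_pos: [0.4625, 0.1816, 0.1828]
ee_rot: [-180.0, 0.1, -158.2]
force: [-3.3, -3.8, 12.3]
grip_width: 0.0099
finger_force: 91.3
```

```bash
python3 t.py
```

```text
[-1.7999e+02  1.4000e-01 -1.5825e+02] T [-1.216  1.198 -0.101] F [-3.3 -3.8 12.3] z [0.4625 0.1816 0.1828]
```

Call:
jog_arm(twist=[[0,0,-0.004],[0,0,-0.008],[0,0,-0.008]], slide=[[0,0,0],[0,0,0],[0,0,0]], jaw=[-1,-1,-1])

```text
clock: 10.92
eef_pos: [0.4625, 0.1815, 0.1828]
ee_rot: [-180.0, 0.1, -156.8]
force: [-2.8, -4.9, 12.0]
grip_width: 0.0101
finger_force: 91.3
```

```bash
python3 t.py
```

```text
[-1.7998e+02  1.4000e-01 -1.5682e+02] T [-1.39   1.155 -0.138] F [-2.8 -4.9 12. ] z [0.4625 0.1815 0.1828]
```

Call:
jog_arm(twist=[[0,0,-0.004],[0,0,-0.008],[0,0,-0.008]], slide=[[0,0,0],[0,0,0],[0,0,0]], jaw=[-1,-1,-1])

```text
clock: 11.17
eef_pos: [0.4627, 0.1814, 0.1828]
ee_rot: [-180.0, 0.1, -155.4]
force: [-2.6, -4.9, 11.9]
grip_width: 0.0095
finger_force: 91.3
```

```bash
python3 t.py
```

```text
[-1.7995e+02  1.5000e-01 -1.5539e+02] T [-1.531  0.905 -0.093] F [-2.6 -4.9 11.9] z [0.4627 0.1814 0.1828]
```

Call:
jog_arm(twist=[[0,0,-0.004],[0,0,-0.008],[0,0,-0.008]], slide=[[0,0,0],[0,0,0],[0,0,0]], jaw=[-1,-1,-1])

```text
clock: 11.42
eef_pos: [0.4629, 0.1811, 0.1828]
ee_rot: [-179.9, 0.2, -153.9]
force: [-2.2, -5.9, 11.6]
grip_width: 0.01
finger_force: 91.2
```

```bash
python3 t.py
```

```text
[-1.7992e+02  1.5000e-01 -1.5395e+02] T [-1.859  0.577 -0.222] F [-2.2 -5.9 11.6] z [0.4629 0.1811 0.1828]
```

Call:
jog_arm(twist=[[0,0,-0.003],[0,0,-0.005],[0,0,-0.005]], slide=[[0,0,0],[0,0,0],[0,0,0]], jaw=[-1,-1,-1])

```text
clock: 11.67
eef_pos: [0.463, 0.1811, 0.1829]
ee_rot: [-179.9, 0.2, -153.1]
force: [-1.2, -6.7, 11.5]
grip_width: 0.0101
finger_force: 91.3
```

```bash
python3 t.py
```

```text
[-1.7992e+02  1.7000e-01 -1.5311e+02] T [-1.926  0.489 -0.436] F [-1.2 -6.7 11.5] z [0.463  0.1811 0.1829]
```

That's the second stop, at 0.44 N m. I'll ease off slightly and lift slowly.

Call:
jog_arm(twist=[[0,0,0.003],[0,0,0.003],[0,0,0.003],[0,0,0.003],[0,0,0.003],[0,0,0.003],[0,0,0.003]], slide=[[0,0,0],[0,0,-0.02],[0,0,-0.04],[0,0,-0.06],[0,0,-0.07],[0,0,-0.07],[0,0,-0.07]], jaw=[-1,-1,-1,-1,-1,-1,-1])

```text
clock: 12.25
eef_pos: [0.4628, 0.1811, 0.1894]
ee_rot: [-179.9, 0.1, -153.7]
force: [0.9, -5.9, 3.7]
grip_width: 0.0101
finger_force: 89.8
```

```bash
python3 t.py
```

```text
[-1.7994e+02  1.0000e-01 -1.5367e+02] T [-1.727 -0.582 -0.271] F [ 0.9 -5.9  3.7] z [0.4628 0.1811 0.1894]
```

Call:
jog_arm(twist=[[0,0,0],[0,0,0],[0,0,0],[0,0,0]], slide=[[0,-0.005,-0.02],[0,-0.005,-0.04],[0,-0.005,-0.05],[0,-0.005,-0.05]], jaw=[-1,-1,-1,-1])

```text
clock: 12.58
eef_pos: [0.4622, 0.1805, 0.1938]
ee_rot: [-180.0, -0.0, -153.7]
force: [2.7, -3.3, -2.7]
grip_width: 0.01
finger_force: 89.0
```

```bash
python3 t.py
```

```text
[-1.7999e+02 -5.0000e-02 -1.5371e+02] T [-1.359 -0.756 -0.266] F [ 2.7 -3.3 -2.7] z [0.4622 0.1805 0.1938]
```

Call:
jog_arm(twist=[[0,0,0],[0,0,0],[0,0,0],[0,0,0],[0,0,0],[0,0,0],[0,0,0]], slide=[[0,0,-0.05],[0,0,-0.1],[0,0,-0.2],[0,0,-0.4],[0,0,-0.6],[0,0,-0.7],[0,0,-0.7]], jaw=[-1,-1,-1,-1,-1,-1,-1])

```text
clock: 13.17
eef_pos: [0.4639, 0.1828, 0.2832]
ee_rot: [179.9, 0.6, -153.6]
force: [0.6, -0.4, -1.4]
grip_width: 0.0096
finger_force: 91.8
```

```bash
python3 t.py
python3 - <<'E'
from d import *
import pickle
S=pickle.load(open('s1.pkl','rb'))
S2={'top2':snap('top','top4.png'),'side2':snap('side','side4.png')}
for k,s in {**S,**S2}.items():
    K=np.array(s['camera_matrix']);A=att(s);o=np.array(s['origin']);p=pts(s);im=s['pixels'].astype(int)
    m=(p[...,2]>-.01)&(p[...,2]<.03)&(p[...,0]>.41)&(p[...,0]<.59)&(p[...,1]>-.22)&(p[...,1]<-.06)&(np.ptp(im,axis=-1)<45)&(im.min(-1)>90)
    l,lab,st,ce=cv2.connectedComponentsWithStats(m.astype(np.uint8));i=1+st[1:,4].argmax()
    v,u=np.nonzero(lab==i);d=np.stack([(u-K[0,2])/K[0,0],-(v-K[1,2])/K[1,1],-np.ones(len(u))],-1)@A.T
    q=o+d*((.014-o[2])/d[:,2])[:,None]
    print(k,len(u),'ctr',((q.min(0)+q.max(0))/2).round(4),'ext',np.ptp(q,axis=0).round(4),cv2.minEnclosingCircle(q[:,:2].astype(np.float32)))
go(.499,-.140,.16)
s=S2['side2'];cv2.imwrite('pics/c4.png',cv2.resize(s['pixels'][120:300,240:440,::-1],(660,594),interpolation=cv2.INTER_CUBIC))
E
```

```text
[ 179.88    0.57 -153.58] T [0.04  0.015 0.008] F [ 0.6 -0.4 -1.4] z [0.4639 0.1828 0.2832]
top 1000 ctr [ 0.4952 -0.1431  0.014 ] ext [0.1233 0.1229 0.    ] ((0.4965361952781677, -0.14182408154010773), 0.06313806027173996)
side 591 ctr [ 0.5004 -0.1398  0.014 ] ext [0.1199 0.1213 0.    ] ((0.4988441467285156, -0.1403370201587677), 0.06190386414527893)
top2 1000 ctr [ 0.4952 -0.1431  0.014 ] ext [0.1233 0.1229 0.    ] ((0.49667879939079285, -0.14143072068691254), 0.06326388567686081)
side2 128 ctr [ 0.4604 -0.1394  0.014 ] ext [0.0398 0.095  0.    ] ((0.4623754322528839, -0.13936303555965424), 0.047647684812545776)
pos [0.4619 0.1816 0.2792] rot [ 1.7990e+02  9.0000e-02 -1.5364e+02] F [ 0.4 -0.2 -2.2] T [0.016 0.087 0.029] j6 -103.8 w 0.009605830599661124 91.78073287010193
slide [ 0.915 -2.54   0.988]
```

View pics/c4.png

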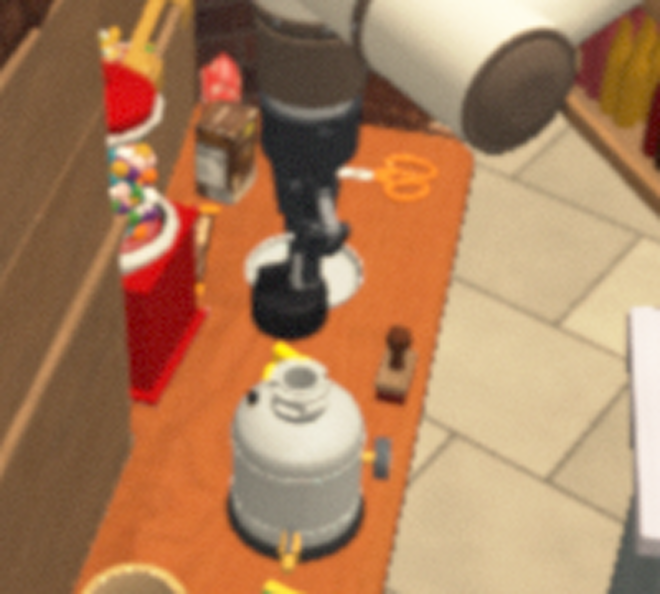

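The cap is off (290,300 in the crop) and the neck is bare (300,378). Next I carry it over the dish.

Call:
jog_arm(twist=[[0,0,0],[0,0,0],[0,0,0],[0,0,0],[0,0,0],[0,0,0]], slide=[[0.05,-0.14,0],[0.12,-0.34,0],[0.19,-0.54,0],[0.26,-0.74,0],[0.3,-0.85,0],[0.3,-0.85,0]], jaw=[-1,-1,-1,-1,-1,-1])

```text
clock: 13.77
eef_pos: [0.4743, 0.0714, 0.2775]
ee_rot: [180.0, -0.2, -153.8]
force: [-0.5, 0.2, -1.3]
grip_width: 0.01
finger_force: 91.7
```

Call:
jog_arm(twist=[[0,0,0],[0,0,0],[0,0,0],[0,0,0],[0,0,0],[0,0,0]], slide=[[0.05,-0.14,0],[0.12,-0.34,0],[0.19,-0.54,0],[0.26,-0.74,0],[0.3,-0.85,0],[0.3,-0.85,0]], jaw=[-1,-1,-1,-1,-1,-1])

```text
clock: 14.27
eef_pos: [0.4877, -0.0353, 0.2777]
ee_rot: [179.9, -0.1, -153.8]
force: [-0.0, 1.1, -0.9]
grip_width: 0.0095
finger_force: 91.7
```

Call:
jog_arm(twist=[[0,0,0],[0,0,0],[0,0,0],[0,0,0],[0,0,0],[0,0,0]], slide=[[0.05,-0.14,0],[0.12,-0.34,0],[0.19,-0.54,0.1],[0.26,-0.74,0.2],[0.3,-0.85,0.4],[0.3,-0.85,0.4]], jaw=[-1,-1,-1,-1,-1,-1])

```text
clock: 14.77
eef_pos: [0.4984, -0.1417, 0.2255]
ee_rot: [179.6, -0.5, -153.8]
force: [-0.9, 0.0, -2.7]
grip_width: 0.01
finger_force: 91.6
```

Run:
```python
from d import *
go(.4975,-.141,.06)
s=snap('side','side5.png');cv2.imwrite('pics/c5.png',cv2.resize(s['pixels'][120:250,260:400,::-1],(640,594),interpolation=cv2.INTER_CUBIC))
```

```text
pos [ 0.4984 -0.1417  0.2255] rot [ 179.64   -0.46 -153.85] F [-0.9  0.  -2.7] T [ 0.075  0.112 -0.023] j6 -65.8 w 0.009967248713018146 91.61425709724426
slide [-0.007  0.     1.38 ]
```

View pics/c5.png

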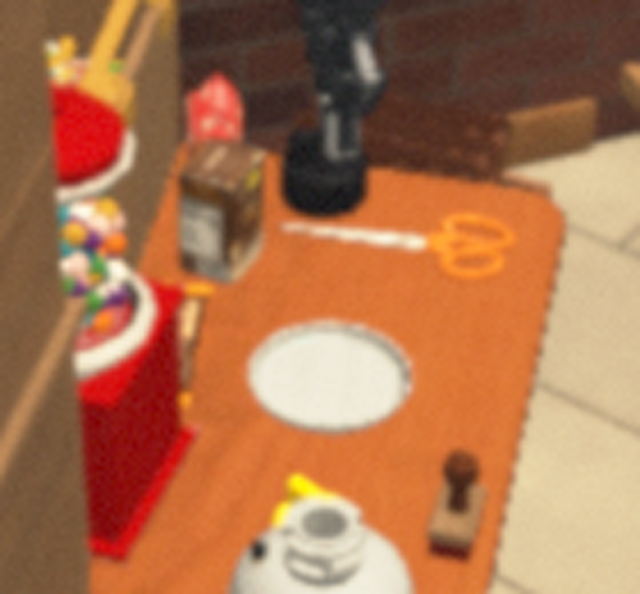

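The cap is held level at (322,175) in the crop, above the dish at (330,375). I'm lowering it, slowly at the end.

Call:
jog_arm(twist=[[0,0,0],[0,0,0],[0,0,0],[0,0,0],[0,0,0],[0,0,0],[0,0,0]], slide=[[0,0,0.15],[0,0,0.35],[0,0,0.55],[0,0,0.75],[0,0,0.9],[0,0,1.0],[0,0,1.0]], jaw=[-1,-1,-1,-1,-1,-1,-1])

```text
clock: 15.4
eef_pos: [0.4999, -0.1398, 0.1091]
ee_rot: [179.9, -0.2, -153.6]
force: [-0.7, 0.1, -1.2]
grip_width: 0.0104
finger_force: 91.8
```

Call:
jog_arm(twist=[[0,0,0],[0,0,0],[0,0,0],[0,0,0],[0,0,0],[0,0,0]], slide=[[0,0,0.1],[0,0,0.2],[0,0,0.3],[0,0,0.4],[0,0,0.4],[0,0,0.4]], jaw=[-1,-1,-1,-1,-1,-1])

```text
clock: 15.9
eef_pos: [0.5019, -0.1407, 0.064]
ee_rot: [-180.0, 0.0, -153.6]
force: [-0.3, -0.3, -1.2]
grip_width: 0.0101
finger_force: 91.8
```

```bash
python3 -c "
from d import *
go(.4975,-.141,.041)"
```

```text
pos [ 0.5019 -0.1407  0.064 ] rot [-1.7996e+02  5.0000e-02 -1.5358e+02] F [-0.3 -0.3 -1.2] T [ 0.036  0.033 -0.019] j6 -65.8 w 0.010120006297954865 91.75773024559021
slide [0.034 0.014 0.192]
```

Call:
jog_arm(twist=[[0,0,0],[0,0,0],[0,0,0],[0,0,0],[0,0,0],[0,0,0],[0,0,0]], slide=[[0.02,0.01,0.04],[0.03,0.01,0.08],[0.03,0.01,0.11],[0.03,0.01,0.14],[0.03,0.01,0.16],[0.03,0.01,0.17],[0.03,0.01,0.17]], jaw=[-1,-1,-1,-1,-1,-1,-1])

```text
clock: 16.48
eef_pos: [0.4972, -0.142, 0.0425]
ee_rot: [180.0, -0.0, -153.7]
force: [-0.2, 0.0, -1.3]
grip_width: 0.0099
finger_force: 92.0
```

Call:
jog_arm(twist=[[0,0,0],[0,0,0],[0,0,0]], slide=[[0,0,0.006],[0,0,0.012],[0,0,0.012]], jaw=[-1,-1,-1])

```text
clock: 16.73
eef_pos: [0.4974, -0.1421, 0.0418]
ee_rot: [-180.0, 0.0, -153.7]
force: [-1.0, -0.6, 3.0]
grip_width: 0.0099
finger_force: 92.8
```

Call:
jog_arm(twist=[[0,0,0],[0,0,0],[0,0,0],[0,0,0],[0,0,0],[0,0,0],[0,0,0],[0,0,0]], slide=[[0,0,0],[0,0,0],[0,0,0],[0,0,0],[0,0,0],[0,0,0],[0,0,0],[0,0,0]], jaw=[-0.6,-0.4,-0.2,0,0.2,0.2,0.2,0.2], grip_force=20)

```text
clock: 17.4
eef_pos: [0.4973, -0.1419, 0.0413]
ee_rot: [180.0, -0.0, -153.7]
force: [-0.4, 0.2, 0.1]
grip_width: 0.0512
finger_force: 0.0
```

Call:
jog_arm(twist=[[0,0,0],[0,0,0],[0,0,0],[0,0,0],[0,0,0],[0,0,0],[0,0,0],[0,0,0]], slide=[[0,0,-0.05],[0,0,-0.15],[0,0,-0.3],[0,0,-0.5],[0,0,-0.7],[0,0,-0.9],[0,0,-1],[0,0,-1]], jaw=[0.2,0.2,0.2,0.2,0.2,0.2,0.2,0.2])

```text
clock: 18.07
eef_pos: [0.4993, -0.1421, 0.1652]
ee_rot: [-179.8, 0.4, -153.6]
force: [0.5, 0.0, -0.0]
grip_width: 0.0513
finger_force: 0.0
```

```bash
python3 t.py
python3 - <<'E'
from h import *
s=snap('side','side6.png');p=pts(s);g=s['pixels'].max(-1);x,y,z=np.moveaxis(p,-1,0)
m=(g<75)&(x>.42)&(x<.58)&(y>-.21)&(y<-.07)&(z>.005)&(z<.08);q=p[m];print(m.sum(),q.min(0),q.max(0),np.percentile(q[:,2],97))
t=(z[m]>.052);print('bar top',q[t].mean(0))
cv2.imwrite('pics/c6.png',cv2.resize(s['pixels'][140:250,270:400,::-1],(700,592),interpolation=cv2.INTER_CUBIC))
E
```

```text
[-179.77    0.38 -153.63] T [ 0.053 -0.053  0.006] F [ 0.5  0.  -0. ] z [ 0.4993 -0.1421  0.1652]
220 [ 0.48153245 -0.14400605  0.00833759] [ 0.53367954 -0.09948252  0.06538645] 0.061552701651658416
bar top [ 0.50864188 -0.13024735  0.05808848]
```

View pics/c6.png

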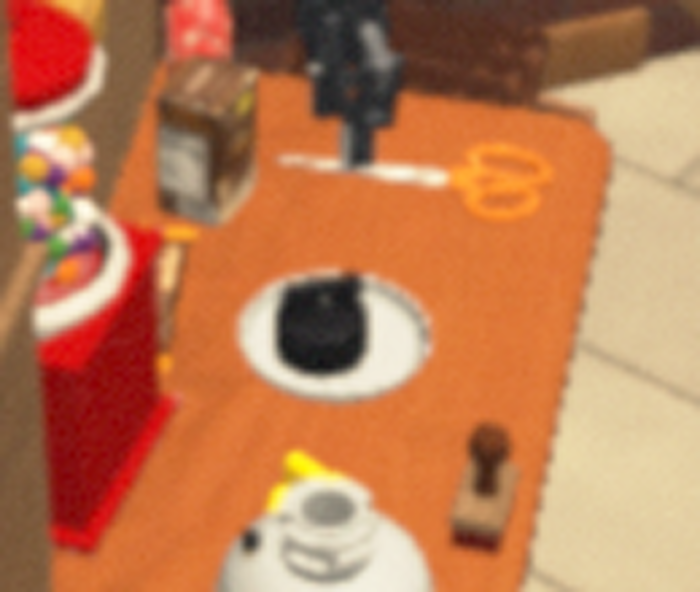

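The cap sits handle up in the dish at (322,328 in the crop), looking slightly off centre against the dish at (335,335). I'll clear the arm and measure from above.

Call:
jog_arm(twist=[[0,0,0],[0,0,0],[0,0,0],[0,0,0],[0,0,0],[0,0,0]], slide=[[0.1,-0.2,-0.2],[0.3,-0.4,-0.4],[0.5,-0.6,-0.5],[0.7,-0.8,-0.5],[0.9,-1,-0.5],[0.9,-1,-0.5]], jaw=[0.2,0.2,0.2,0.2,0.2,0.2])

```text
clock: 18.62
eef_pos: [0.4513, -0.3009, 0.2199]
ee_rot: [179.9, -0.1, -154.0]
force: [0.3, 0.9, 0.7]
grip_width: 0.0508
finger_force: 0.0
```

```bash
cat > m.py <<'E'
from h import *
for k in('top','side'):
    s=snap(k,k+'m.png')
    K=np.array(s['camera_matrix']);A=att(s);o=np.array(s['origin']);p=pts(s);im=s['pixels'].astype(int);g=im.max(-1)
    box=(p[...,2]>-.01)&(p[...,2]<.08)&(p[...,0]>.41)&(p[...,0]<.59)&(p[...,1]>-.22)&(p[...,1]<-.06)
    def cast(m,h):
        v,u=np.nonzero(m);d=np.stack([(u-K[0,2])/K[0,0],-(v-K[1,2])/K[1,1],-np.ones(len(u))],-1)@A.T
        q=o+d*((h-o[2])/d[:,2])[:,None];return len(u),((q.min(0)+q.max(0))/2)[:2].round(4),np.ptp(q,axis=0)[:2].round(4),q.mean(0)[:2].round(4)
    print(k,'dish',cast(box&((np.ptp(im,axis=-1)<45)&(im.min(-1)>90)),.014))
    b=box&(g<75);print('skirt',cast(b&(p[...,2]<.055),.0355),'bar',cast(b&(p[...,2]>.054),.0605),'zmax',np.percentile(p[b][:,2],95),'zskirt',np.median(p[b&(p[...,2]<.05)][:,2]))
E
python3 m.py
```

```text
top dish (218, array([ 0.4908, -0.1063]), array([0.1015, 0.0493]), array([ 0.4867, -0.1005]))Traceback (most recent call last):
  File "m.py", line 10, in <module>
    b=box&(g<75);print('skirt',cast(b&(p[...,2]<.055),.0355),'bar',cast(b&(p[...,2]>.054),.0605),'zmax',np.percentile(p[b][:,2],95),'zskirt',np.median(p[b&(p[...,2]<.05)][:,2]))
                                                                   ~~~~^^^^^^^^^^^^^^^^^^^^^^^^^
  File "m.py", line 8, in cast
    q=o+d*((h-o[2])/d[:,2])[:,None];return len(u),((q.min(0)+q.max(0))/2)[:2].round(4),np.ptp(q,axis=0)[:2].round(4),q.mean(0)[:2].round(4)
                                                    ~~~~~^^^
    return umr_minimum(a, axis, None, out, keepdims, initial, where)
ValueError: zero-size array to reduction operation minimum which has no identity
```

Call:
jog_arm(twist=[[0,0,0],[0,0,0],[0,0,0],[0,0,0],[0,0,0],[0,0,0]], slide=[[0.2,-0.2,0],[0.4,-0.4,0],[0.6,-0.6,0],[0.8,-0.8,0],[0.9,-1,0],[0.9,-1,0]], jaw=[0.2,0.2,0.2,0.2,0.2,0.2])

```text
clock: 19.17
eef_pos: [0.4095, -0.4557, 0.2192]
ee_rot: [179.9, -0.1, -153.9]
force: [1.6, -1.1, -0.1]
grip_width: 0.051
finger_force: 0.0
```

Call:
jog_arm(twist=[[0,0,0],[0,0,0],[0,0,0],[0,0,0],[0,0,0],[0,0,0]], slide=[[0.1,-0.2,0],[0.3,-0.4,0],[0.5,-0.6,0],[0.6,-0.8,0],[0.6,-1,0],[0.6,-1,0]], jaw=[0.2,0.2,0.2,0.2,0.2,0.2])

```text
clock: 19.67
eef_pos: [0.3997, -0.5943, 0.218]
ee_rot: [179.9, -0.1, -153.8]
force: [0.6, -0.0, -0.9]
grip_width: 0.0513
finger_force: 0.0
```

```bash
python3 m.py 2>&1 | tail -5
```

```text
top dish (782, array([ 0.4952, -0.1431]), array([0.1233, 0.1229]), array([ 0.4942, -0.1428]))
skirt (155, array([ 0.504 , -0.1347]), array([0.0524, 0.052 ]), array([ 0.5033, -0.1339])) bar (51, array([ 0.504 , -0.1347]), array([0.0475, 0.0279]), array([ 0.5054, -0.1356])) zmax 0.06330449205977949 zskirt 0.03664367809150826
side dish (345, array([ 0.5004, -0.1401]), array([0.1199, 0.1207]), array([ 0.4933, -0.1319]))
skirt (192, array([ 0.5071, -0.1206]), array([0.0545, 0.0807]), array([ 0.5059, -0.1179])) bar (31, array([ 0.5081, -0.1271]), array([0.0404, 0.0288]), array([ 0.5093, -0.1281])) zmax 0.06001565878936692 zskirt 0.036211470701754234
```

Both views put the cap about 12 mm from the dish's centre (the limit is 20 mm). Its heights match lying flat on the floor, and the arm is clear. I'm handing in.

```bash
python3 -c "
from bench import job
print(job.close_job())"
```

```text
the job is handed in; nothing more can be done
None
```

The tank is open and the job is handed in: the cap was pushed and turned past its first stop to the second, lifted off, and set handle up in the drip dish about 12 mm off centre (limit 20 mm); no verdict was returned.

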